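# Set a timber blank to the flip stop for sawing

## Robot

A 6-joint arm with a two-finger parallel gripper is mounted at the origin on the work surface. World frame = base frame: x ahead of the robot, y to its left, z up, the work surface at z = 0. Lengths are in m, angles in rad, forces in N, time in s.
With the tool pointing down it reaches from about 0.275 to 0.825 m from the base axis. Payload 4.9 kg.
Tool frame: the origin (TCP) lies midway between the tips of the shut fingers; the grasp point (between the pads) lies 19 mm behind it; z points along the fingers, y is the line along which they close (so a half turn about z gives the same grasp; the last joint's range is limited). The gripper opens to 85 mm and grips with 20 to 120 N. Pads are 22 mm wide; open, the fingers measure 114 mm over their backs; the gripper's body (76 mm by 85 mm) begins 54 mm behind the grasp point. The pads swing forward as they close: fully open they stand 13 mm farther back than shut.
Start: joints at [1.069, 0.326, -0.193, 1.052, 0, 1.437], TCP at [0.198, 0.513, 0.231] pointing down, gripper open.
Joint ranges: [-2.65, 2.65], [-0.97, 1.79], [-1.3, 1.35], [-1.93, 2.1], [-1.47, 1.37], [-3.14, 3.14]. Speed limits (rad/s): [2.57, 2.57, 3.14, 3.14, 3.14, 3.14].

## Interface

Orientations are given as a rotation vector (axis times angle).
In Python, from workcell import * gives the robot as it stands. The module is installed in compiled form; this text tells all that it offers.
- The arm moves only by the tool carry_out, never from a script. Its argument "series" is text: rows parted by semicolons, each of 6 numbers parted by spaces: the shift along the tool's x, y, z in m, then the turn, a rotation vector about the tool's x, y, z in degrees. A call has 1 to 20 rows; each row is the pose to reach, as a shift and turn from the pose commanded when the call began, along the tool's axes at that moment; what a row does not reach only later rows make up. A row lasts 1/12 s, in which the tool goes at most 41.7 mm and 7.16 degrees, less where a joint would pass 70% of its speed; a pose out of reach is approached as far as the arm can. A call with a gripper value outside its range is refused whole. "grip" is the finger opening in m, from 0 to 0.0854, set as the call begins (left out, the last holds). The fingers move at their own pace and stop on an object; the grip force is fixed at half the most. Time passes only in rows, so rows that repeat a pose let the fingers close. It gives the time, the measured TCP pose, the force, the opening and the grip force at its end, in the units of the state.
- state(): the state, without advancing time (a new reading comes with each control period).
- capture(name): name is "scene" or "top"; returns a dict with "pixels" (400x640x3 uint8, red, green, blue), "depth" (400x640 float32, m along the optical axis (not along the pixel's ray), 0 where there is no reading), "camera_matrix" (3x3 intrinsics, pixels), "camera_from_world" (4x4, takes a point from world to camera coordinates). Camera axes: x right, y up, looking along -z (the intrinsics and any distortion apply to the point x, -y, -z); pixel columns grow to the right and rows downward; lengths in m; the calibration is good to about 2 mm. A picture is of the moment at which its call begins.
- job_done(): hands the job in; it is judged then, once.
Trained networks look in the newest picture that a camera, given by its name, has taken for a name from the list of things; names that differ only in an ending like _2 or _b are one class to them, and where a whole thing is asked for, a point or a joint stands for the part that bears it (a point fixed in the world has none). Each returns a list of dicts, best first, with "conf" (0 to 1); they miss things now and then, are a little off and sometimes report something else, mostly with a low value. They report only what shows in the picture. A call takes as long as a camera call. They do not tell look-alikes from the thing itself.
- look_for(query, camera): "location" ([x, y, z] in m, in the coordinates of the camera as it stood for that picture, good to about 4 mm: the middle of the surface that is visible of it).
- outline_of(query, camera): "mask" (400x640 bool, what is visible of it).
- mark_of(query, camera): "location" ([x, y, z] in m, in the coordinates of the camera as it stood for that picture, good to about 4 mm: a listed point, or the origin of a listed thing).
The state is a dict: "t": time; "q": joint angles; "dq": joint speeds; "tau": joint torques, N m; "eef_pos": TCP position; "tcp_rot": TCP orientation; "ft_force": force on the tool from outside, world axes, zero at the start; "torque": the same for the moment, N m; "grip_width": finger opening in m; "grip_force": force on a finger pad.
Only numpy, scipy, OpenCV 4.12 (cv2) and the standard library are available. Lean on these libraries where they do the work, as an engineer would, in place of code of your own. Each camera call takes 0.05 s, during which the arm holds its last target. There are 200 camera calls.

## Task

Get the dark timber blank ready to be sawn on the sawing board: tip the raised flip stop over until it is fully down, and push the blank across the board so that its long edge lies flat against the fence and its end butts against the lowered stop. Only push the blank, do not lift it, and leave the glue bottle, mallet, marking gauge and air tool where they are.

Things in the scene. Friction and masses are not known exactly. Their poses are not given: they have to be found in the camera images.
- sawboard: Sawing board fixed to the bench. Plywood base, top 18 mm above the bench, reaching 190 mm in front of the fence face, 45 mm behind it and 250 mm either way along it. Aluminium fence 20 mm thick, 480 mm long, 45 mm high above the base, with a thin saw kerf at mid-length. Origin at bench level below the middle of the fence face; axes as fence.
- fence (a point): Middle of the fence at the foot of its working face, on the base's top. Its x axis points square into the fence (from the blank towards the fence), y along the fence towards the end that carries the flip stop, z up.
- blank_center (a point): Centre of the loose blank, a flat dark board 160 mm long (its y axis), 90 mm wide (x), 20 mm thick (z), about 0.2 kg. It lies on the base in front of the fence, a little askew, with a gap to the fence, on the fence -y side of the stop. This point is half-way up it, 28 mm above the bench.
- blank: The same blank; origin at the centre of its underside, 18 mm above the bench, axes as blank_center. Planed and smooth: sliding it takes about 0.5 to 1.5 N, swinging it square against the fence a few N.
- stop_hinge (a point): Middle of the flip stop's hinge pin, on top of the fence, 79 mm above the bench, 16 mm behind the fence face; axes as fence, pin along y. It sits in a fixed black saddle 40 mm wide along the fence, whose cheeks rise 8 mm above the pin and whose locking knob sticks out 50 mm behind the fence face, below the fence's top. Its place along the fence varies.
- flip_stop (a joint): Angle of the stop's L-shaped arm about the pin, rad: 0 fully down (working), at most 2.35. It starts at 2.05 to 2.3, leaning back past upright away from the blank, and stays there. Pushed over towards the blank's side from behind (about 1 N) it falls to 0 by its own weight once below about 1.4; above that light friction holds it.
- stop_elbow (a point): Outer corner of the arm's L, in mid-width (arm 24 mm wide along the fence), 62 mm from the pin; it swings with the arm. At angle a it is 62*cos(a) mm in front of the pin (negative: behind) and 62*sin(a) mm above it. From pin to elbow runs a bar 8 mm thick, 4 mm either side of that line; raised, its back faces away from the blank's side.
- stop_face (a point): Point on the tongue's flat side that the blank's end must butt against (facing fence -y); it swings with the arm but its place along the fence stays, 12 mm to the -y side of the pin. The tongue is 12 mm thick and square to the bar at the elbow; down, it hangs 34 to 46 mm in front of the fence face and ends 4 mm above the base, 10 mm below this point.
- glue: White glue bottle standing on the base near its front edge at the stop's end, 48 mm across, 130 mm high; origin at the centre of its underside. Bystander.
- mallet: Wooden joiner's mallet lying on the bench to the right, head 75 x 110 x 55 mm, handle along its x axis (head to +x), 320 mm long over all; origin under the middle. Bystander.
- gauge: Wooden marking gauge lying on the bench to the left, stem 200 mm along its x axis, head 62 mm wide and 52 mm high; origin under the middle. Bystander.
- airtool: Round metal air tool lying on the bench to the left, 46 mm across, 265 mm long along its x axis; origin under the middle. Bystander.
Not all that is in view belongs to the job. Of the things like the blank, leave any that is pink or turquoise; of the rest the smaller one is meant.

How it is judged:
By the outcome, as a careful person would: the job done as asked, in the order asked, and still so for the second after the job is handed in, with the robot touching nothing.
It also fails if it takes over 64 s, if anything falls off the work surface, if the arm or the gripper's body presses on something with over 40 N, if the wrist force passes 120 N, or if a joint passes its speed limit or range.

## Working session

There is one attempt and no reset: what is moved stays moved. The work goes in short steps, Python scripts to look and compute and a tool call to move; the robot and the scene stay as the last step left them, time stands still between calls to the robot, and variables do not carry over. Pictures are saved under pics/ and viewed, at most 10 in all, crops included, and the job is handed in when it is done.

Besides the shell and the picture viewer there is one more tool, called by a JSON object that holds its "op" and its "data". carry_out: Moves the arm, as the interface text tells. Its arguments: {"type":"object","properties":{"series":{"type":"string"},"grip":{"type":"number"}},"required":["series"]}

```bash
mkdir -p pics
cat > h.py <<'E'
from workcell import *
import numpy as np, cv2
from scipy.spatial.transform import Rotation as R
def w(c,p):
    T=np.linalg.inv(c["camera_from_world"]); return (T@np.append(p,1))[:3]
def px(c,P):
    p=(c["camera_from_world"]@np.append(P,1))[:3]; K=c["camera_matrix"]; return (K@np.array([p[0]/-p[2],-p[1]/-p[2],1]))[:2]
def grid(c):
    K=c["camera_matrix"];d=c["depth"];v,u=np.mgrid[:400,:640]
    P=np.stack([(u-K[0,2])/K[0,0]*d,-(v-K[1,2])/K[1,1]*d,-d,np.ones_like(d)],-1)
    return (P@np.linalg.inv(c["camera_from_world"]).T)[...,:3]
def save(c,n,s=None,k=1):
    im=c["pixels"][...,::-1]
    if s: im=im[s[1]:s[3],s[0]:s[2]]
    cv2.imwrite("pics/"+n,cv2.resize(im,None,fx=k,fy=k))
E
python3 - <<'E'
from h import *
for n in ("top","scene"):
    c=capture(n); save(c,n+"0.png")
    for q in ("fence","blank_center","stop_hinge","stop_elbow","stop_face","glue","sawboard"):
        for r in mark_of(q,n)[:4]:
            P=w(c,r["location"]); print(n,q,round(r["conf"],2),P.round(3),px(c,P).round())
print(state()["eef_pos"],state()["tcp_rot"],state()["t"])
E
```

```text
top fence 0.8 [ 0.566 -0.046  0.015] [316. 177.]
top blank_center 0.94 [ 0.782 -0.248  0.01 ] [372. 115.]
top blank_center 0.65 [0.778 0.005 0.015] [300. 117.]
top blank_center 0.64 [ 0.263 -0.358  0.016] [413. 265.]
top blank_center 0.59 [ 0.471 -0.125  0.026] [340. 203.]
top stop_hinge 0.76 [0.574 0.089 0.078] [275. 172.]
top stop_elbow 0.54 [0.603 0.091 0.133] [272. 160.]
top stop_elbow 0.18 [ 0.384  0.444 -0.002] [172. 234.]
top stop_face 0.71 [0.557 0.079 0.15 ] [276. 173.]
top glue 0.71 [0.407 0.137 0.017] [262. 225.]
top sawboard 0.93 [ 0.566 -0.046  0.003] [316. 177.]
scene fence 0.76 [ 0.563 -0.053  0.012] [310. 215.]
scene fence 0.51 [ 0.472 -0.125  0.015] [302. 190.]
scene blank_center 0.91 [ 0.26  -0.36   0.015] [272. 134.]
scene blank_center 0.82 [ 0.776 -0.251  0.012] [232. 245.]
scene blank_center 0.68 [0.774 0.008 0.011] [300. 272.]
scene blank_center 0.65 [ 0.474 -0.123  0.029] [302. 188.]
scene stop_hinge 0.49 [0.573 0.091 0.081] [347. 222.]
scene stop_elbow 0.56 [0.603 0.093 0.132] [345. 221.]
scene glue 0.65 [0.405 0.138 0.017] [374. 199.]
scene sawboard 0.66 [ 0.56  -0.047 -0.   ] [311. 217.]
scene sawboard 0.24 [ 0.471 -0.56  -0.001] [205. 158.]
[0.19776915 0.5132426  0.23129161] [5.74496623e-01 3.08860374e+00 4.17420396e-05] 0.8
```

View pics/top0.png

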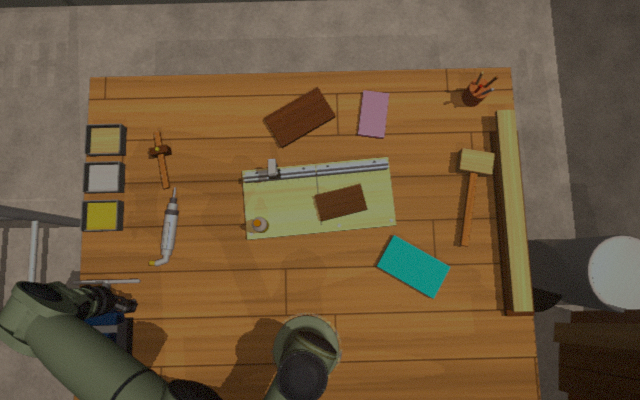

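View pics/scene0.png

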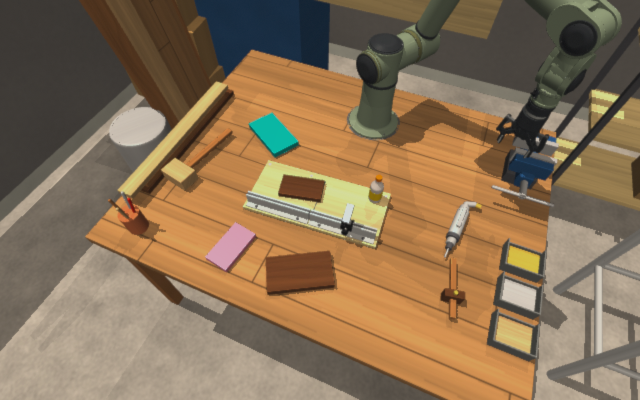

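The blank could be any of four boards in the top view: dark on the sawing board (340,203), larger dark (300,117), pink (373,115) or turquoise (413,265). By the description it is the smaller dark one on the sawing board. The stop is at (272,168) and the glue bottle at (260,225).

Run:
```python
from h import *
c=capture("top"); save(c,"crop.png",(235,145,405,245),4)
G=grid(c); im=c["pixels"].astype(int)
roi=np.zeros((400,640),bool); roi[145:250,235:405]=1
def rect(m,n):
    p=G[m][:,:2].astype(np.float32); (a,b),(s,t),_=r=cv2.minAreaRect(p)
    box=cv2.boxPoints(r); e=box[1]-box[0]; f=box[2]-box[1]; e=e if np.linalg.norm(e)>np.linalg.norm(f) else f
    e=e*np.sign(e[1]); print(n,m.sum(),np.round([a,b,s,t],3),"yaw of y axis",np.degrees(np.arctan2(-e[0],e[1])).round(2), G[m][:,2].mean().round(3))
d=c["depth"]>0
rect(roi&d&(abs(G[...,2]-.063)<.008),"fence top")
base=roi&d&(abs(G[...,2]-.018)<.006); base=cv2.morphologyEx(base.astype(np.uint8),cv2.MORPH_OPEN,np.ones((3,3)))>0
rect(base,"base")
for r in outline_of("blank","top"):
    m=r["mask"]; P=G[m&d].mean(0)
    if np.hypot(*(P[:2]-[.471,-.125]))<.04: rect(m&d,"blank")
m=roi&d&(G[...,2]>.09)&(G[...,0]>.5)
for p in G[m]: print(p.round(3),end=" ")
m=roi&d&(G[...,2]>.06)&(G[...,0]<.48); print("glue",G[m].mean(0).round(3))
```

```text
fence top 848 [ 0.557 -0.053  0.198  0.463] yaw of y axis 20.45 0.063
base 5627 [ 0.495 -0.05   0.235  0.5  ] yaw of y axis 4.1 0.018
blank 1290 [ 0.477 -0.126  0.093  0.164] yaw of y axis 13.5 0.038
[0.607 0.105 0.127] [0.605 0.101 0.133] [0.605 0.098 0.133] [0.606 0.095 0.131] [0.605 0.092 0.134] [0.605 0.089 0.132] [0.604 0.085 0.137] [0.603 0.105 0.129] [0.601 0.101 0.138] [0.602 0.098 0.133] [0.602 0.095 0.132] [0.601 0.091 0.138] [0.601 0.088 0.138] [0.6   0.085 0.14 ] [0.598 0.104 0.14 ] [0.597 0.1   0.141] [0.599 0.098 0.133] [0.598 0.094 0.139] [0.597 0.091 0.14 ] [0.598 0.088 0.136] [0.599 0.086 0.133] [0.599 0.083 0.129] [0.593 0.103 0.144] [0.595 0.101 0.139] [0.594 0.097 0.141] [0.594 0.094 0.138] [0.594 0.091 0.138] [0.594 0.088 0.138] [0.593 0.084 0.146] [0.596 0.083 0.128] [0.59  0.103 0.147] [0.591 0.1   0.142] [0.589 0.097 0.149] [0.59  0.094 0.145] [0.59  0.091 0.143] [0.59  0.088 0.143] [0.59  0.085 0.142] [0.591 0.082 0.138] [0.587 0.104 0.143] [0.586 0.1   0.149] [0.588 0.097 0.141] [0.586 0.093 0.149] [0.586 0.091 0.146] [0.588 0.088 0.14 ] [0.587 0.085 0.143] 
[... 1181 characters left out ...]
62 0.087 0.155] [0.561 0.083 0.16 ] [0.562 0.081 0.156] [0.559 0.102 0.159] [0.558 0.099 0.163] [0.558 0.096 0.161] [0.558 0.093 0.16 ] [0.559 0.09  0.155] [0.557 0.086 0.164] [0.558 0.083 0.163] [0.559 0.081 0.156] [0.555 0.102 0.16 ] [0.556 0.099 0.158] [0.556 0.096 0.155] [0.554 0.092 0.165] [0.554 0.089 0.165] [0.555 0.086 0.161] [0.555 0.084 0.157] [0.555 0.08  0.161] [0.568 0.077 0.091] [0.552 0.102 0.16 ] [0.553 0.099 0.156] [0.553 0.096 0.156] [0.552 0.093 0.161] [0.553 0.09  0.154] [0.553 0.087 0.155] [0.552 0.084 0.157] [0.553 0.081 0.151] [0.551 0.103 0.152] [0.55  0.1   0.154] [0.55  0.096 0.153] [0.55  0.093 0.155] [0.551 0.091 0.149] [0.549 0.087 0.159] glue [0.402 0.136 0.114]
```

View pics/crop.png

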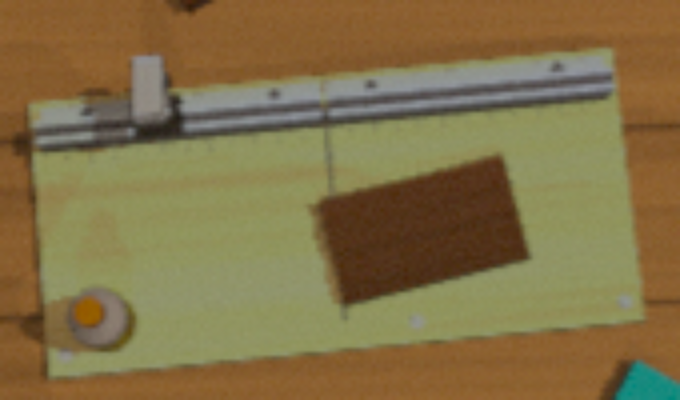

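The crop confirms the small dark blank on the board, its centre near crop (425,230), yawed about 9° from the fence. The stop is raised at crop (150,90), and the glue bottle at (95,315) is clear of the push path. First I go behind the stop with the fingers shut and the tool aligned to the fence.

{"op": "carry_out", "data": {"series": "-0.591 -0.215 0 0 0 -25.2;-0.591 -0.215 0 0 0 -25.2;-0.591 -0.215 0 0 0 -25.2;-0.591 -0.215 0 0 0 -25.2;-0.591 -0.215 0 0 0 -25.2;-0.591 -0.215 0 0 0 -25.2;-0.591 -0.215 0 0 0 -25.2;-0.591 -0.215 0 0 0 -25.2;-0.591 -0.215 0 0 0 -25.2;-0.591 -0.215 0 0 0 -25.2;-0.591 -0.215 0 0 0 -25.2;-0.591 -0.215 0 0 0 -25.2;-0.591 -0.215 0 0 0 -25.2;-0.591 -0.215 0 0 0 -25.2;-0.591 -0.215 0 0 0 -25.2;-0.591 -0.215 0 0 0 -25.2;-0.591 -0.215 0 0 0 -25.2;-0.591 -0.215 0 0 0 -25.2;-0.591 -0.215 0 0 0 -25.2;-0.591 -0.215 0 0 0 -25.2", "grip": 0}}

```text
t: 2.57
eef_pos: [0.671, 0.1013, 0.2314]
tcp_rot: [0.115, -3.139, -0.0]
ft_force: [-0.2, 0.0, -0.7]
grip_width: -0.0001
grip_force: 0.0
```

```bash
cat >> h.py <<'E'
F0=np.array([.567,-.045]); fx=np.array([.9974,.0715]); fy=np.array([-.0715,.9974])
def st():
    s=state(); p=s["eef_pos"]; d=p[:2]-F0; M=R.from_rotvec(s["tcp_rot"]).as_matrix()
    print("t",s["t"],"fx,fy,z",np.round([d@fx,d@fy,p[2]],4),"tool x,y in fence:",np.round([M[:2,0]@fx,M[:2,0]@fy,M[:2,1]@fy],3),"F",np.round(s["ft_force"],1),"w",round(s["grip_width"],4))
E
python3 -c "
from h import *
st()"
```

```text
t 2.5667 fx,fy,z [0.1142 0.1385 0.2314] tool x,y in fence: [-1.    -0.002  1.   ] F [-0.2  0.  -0.7] w -0.0001
```

{"op": "carry_out", "data": {"series": "0 -0.003 0.04 0 0 0;0 -0.003 0.08 0 0 0;0 -0.003 0.12 0 0 0;0 -0.003 0.12 0 0 0;0.025 -0.003 0.12 0 0 0;0.04 -0.003 0.12 0 0 0;0.05 -0.003 0.12 0 0 0;0.058 -0.003 0.12 0 0 0;0.066 -0.003 0.12 0 0 0;0.074 -0.003 0.12 0 0 0;0.082 -0.003 0.12 0 0 0;0.09 -0.003 0.12 0 0 0;0.098 -0.003 0.12 0 0 0;0.106 -0.003 0.12 0 0 0;0.114 -0.003 0.12 0 0 0;0.120 -0.003 0.12 0 0 0;0.125 -0.003 0.12 0 0 0;0.125 -0.003 0.12 0 0 0;0.125 -0.003 0.05 0 0 0;0.125 -0.003 0 0 0 0"}}

```text
t: 4.23
eef_pos: [0.5452, 0.088, 0.1932]
tcp_rot: [0.113, -3.133, -0.0]
ft_force: [1.5, -0.2, 0.5]
grip_width: 0.0003
grip_force: 0.0
```

Run:
```python
from h import *
st()
c=capture("scene"); save(c,"s1.png",(230,150,420,270),4)
for r in mark_of("stop_elbow","scene")[:2]+mark_of("stop_face","scene")[:2]:
    P=w(c,r["location"]); d=P[:2]-F0; print(round(r["conf"],2),np.round([d@fx,d@fy,P[2]],4))
```

```text
t 4.2333 fx,fy,z [-0.0122  0.1342  0.1932] tool x,y in fence: [-1. -0.  1.] F [ 1.5 -0.2  0.5] w 0.0003
0.56 [-0.0481  0.1341  0.0788]
0.62 [-0.0421  0.122   0.0337]
```

View pics/s1.png

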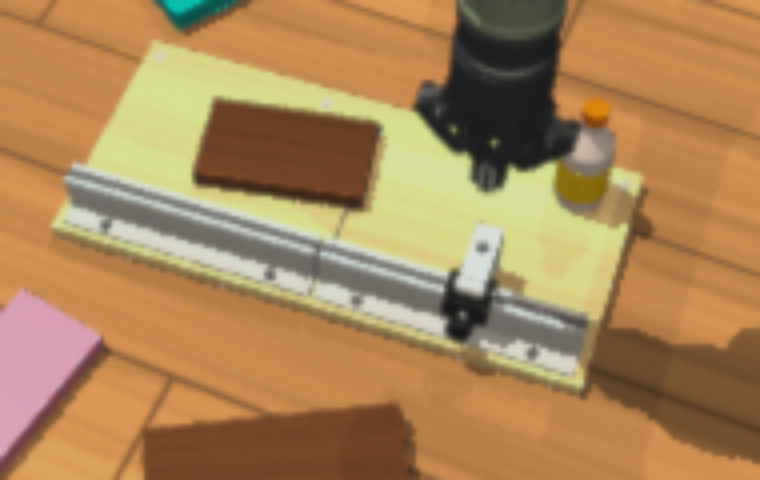

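The stop is down: its arm at (480,255) lies across the fence, the elbow height matches the pin, and fx = -0.046. Next is a wide push with the fingers open, from the front edge.

{"op": "carry_out", "data": {"series": "0.176 -0.214 0 0 0 0;0.176 -0.214 0 0 0 0;0.176 -0.214 0 0 0 0;0.176 -0.214 0 0 0 0;0.176 -0.214 0 0 0 0;0.176 -0.214 0 0 0 0;0.176 -0.214 0 0 0 0;0.176 -0.214 0 0 0 0;0.176 -0.214 0.04 0 0 0;0.176 -0.214 0.08 0 0 0;0.176 -0.214 0.12 0 0 0;0.176 -0.214 0.15 0 0 0;0.176 -0.214 0.165 0 0 0;0.176 -0.214 0.172 0 0 0;0.176 -0.214 0.172 0 0 0", "grip": 0.085}}

```text
t: 5.63
eef_pos: [0.386, -0.1368, 0.0209]
tcp_rot: [0.114, -3.136, -0.004]
ft_force: [-1.0, -0.4, 0.2]
grip_width: 0.0852
grip_force: 0.0
```

```bash
cat >> h.py <<'E'
def bl(n):
    c=capture(n); G=grid(c); d=c["depth"]>0
    for r in outline_of("blank",n):
        m=cv2.erode(r["mask"].astype(np.uint8),np.ones((2,2)))>0; m&=d&(abs(G[...,2]-.038)<.007)
        if m.sum()<200: continue
        p=(G[m][:,:2]-F0)@np.stack([fx,fy],1)
        if abs(p.mean(0)[0]+.08)>.08 or abs(p.mean(0)[1])>.2: continue
        (a,b),s,_=q=cv2.minAreaRect(p.astype(np.float32)); x=cv2.boxPoints(q); e=x[1]-x[0]; f=x[2]-x[1]
        e=e if np.linalg.norm(e)>np.linalg.norm(f) else f; e=e*np.sign(e[1])
        print(n,"blank fx fy",np.round([a,b],4),np.round(s,3),"yaw",np.degrees(np.arctan2(-e[0],e[1])).round(2),"pct fx",np.percentile(p[:,0],[1,99]).round(3),"fy",np.percentile(p[:,1],[1,99]).round(3))
    return c
E
python3 - <<'E'
from h import *
st(); c=bl("top"); bl("scene")
save(c,"t1.png",(235,145,405,245),4)
E
```

```text
t 5.6333 fx,fy,z [-0.1871 -0.0787  0.0209] tool x,y in fence: [-1.    -0.001  1.   ] F [-1.  -0.4  0.2] w 0.0852
top blank fx fy [-0.0958 -0.0734] [0.086 0.16 ] yaw 11.2 pct fx [-0.149 -0.049] fy [-0.148  0.004]
scene blank fx fy [-0.0974 -0.0716] [0.091 0.155] yaw 9.61 pct fx [-0.143 -0.046] fy [-0.147  0.005]
```

View pics/t1.png

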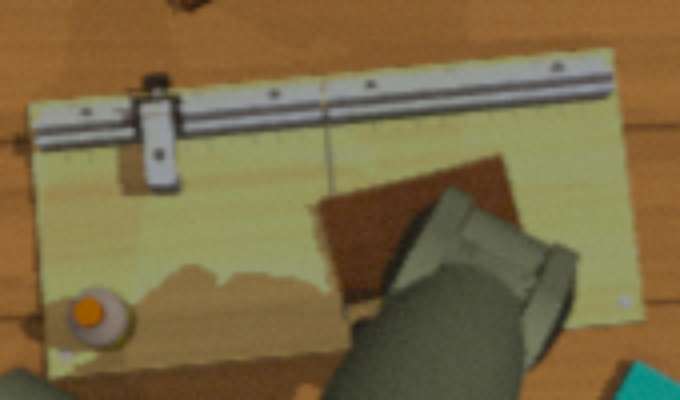

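{"op": "carry_out", "data": {"series": "0 0 0.009 0 0 0;0 0 0.009 0 0 0;-0.006 0 0.009 0 0 0;-0.012 0 0.009 0 0 0;-0.018 0 0.009 0 0 0;-0.023 0 0.009 0 0 0;-0.028 0 0.009 0 0 0;-0.033 0 0.009 0 0 0;-0.038 0 0.009 0 0 0;-0.043 0 0.009 0 0 0;-0.048 0 0.009 0 0 0;-0.053 0 0.009 0 0 0;-0.058 0 0.009 0 0 0;-0.063 0 0.009 0 0 0;-0.068 0 0.009 0 0 0;-0.072 0 0.009 0 0 0;-0.072 0 0.009 0 0 0"}}

```text
t: 7.25
eef_pos: [0.4604, -0.133, 0.0137]
tcp_rot: [-0.114, 3.138, -0.001]
ft_force: [0.4, -0.1, -0.2]
grip_width: 0.0853
grip_force: 0.0
```

Run:
```python
from h import *
st(); bl("scene")
```

```text
t 7.25 fx,fy,z [-0.1126 -0.0801  0.0137] tool x,y in fence: [-1.    -0.001  1.   ] F [ 0.4 -0.1 -0.2] w 0.0853
scene blank fx fy [-0.0578 -0.0783] [0.156 0.082] yaw -0.8 pct fx [-0.097 -0.019] fy [-0.154 -0.001]
```

{"op": "carry_out", "data": {"series": "-0.002 0 0 0 0 0;-0.004 0 0 0 0 0;-0.006 0 0 0 0 0;-0.008 0 0 0 0 0;-0.009 0 0 0 0 0;-0.01 0 0 0 0 0;-0.01 0 0 0 0 0"}}

```text
t: 7.93
eef_pos: [0.4694, -0.1321, 0.0136]
tcp_rot: [-0.113, 3.139, -0.0]
ft_force: [0.6, -0.3, -0.2]
grip_width: 0.0849
grip_force: 0.1
```

{"op": "carry_out", "data": {"series": "-0.0007 0 0 0 0 0;-0.0015 0 0 0 0 0;-0.0015 0 0 0 0 0"}}

```text
t: 8.18
eef_pos: [0.4707, -0.132, 0.0136]
tcp_rot: [-0.113, 3.139, 0.0]
ft_force: [-0.7, -0.2, 0.0]
grip_width: 0.0853
grip_force: 0.3
```

{"op": "carry_out", "data": {"series": "-0.0008 0 0 0 0 0;-0.0016 0 0 0 0 0;-0.0016 0 0 0 0 0"}}

```text
t: 8.43
eef_pos: [0.4712, -0.1319, 0.0135]
tcp_rot: [0.113, -3.138, 0.0]
ft_force: [-4.1, -0.9, 2.9]
grip_width: 0.0847
grip_force: 2.1
```

{"op": "carry_out", "data": {"series": "-0.0008 0 0 0 0 0;-0.0016 0 0 0 0 0;-0.0016 0 0 0 0 0"}}

```text
t: 8.68
eef_pos: [0.4712, -0.1317, 0.0132]
tcp_rot: [0.112, -3.135, 0.001]
ft_force: [-7.6, -1.9, 4.6]
grip_width: 0.0852
grip_force: 4.1
```

Run:
```python
from h import *
st(); bl("scene")
```

```text
t 8.6833 fx,fy,z [-0.1018 -0.0796  0.0132] tool x,y in fence: [-1. -0.  1.] F [-7.6 -1.9  4.6] w 0.0852
scene blank fx fy [-0.0532 -0.0782] [0.157 0.073] yaw -0.41 pct fx [-0.086 -0.018] fy [-0.155 -0.001]
```

{"op": "carry_out", "data": {"series": "0.02 0 0 0 0 0;0.02 0 -0.03 0 0 0;0.02 0 -0.065 0 0 0;0.02 0 -0.1 0 0 0;-0.01 -0.03 -0.1 0 0 0;-0.03 -0.06 -0.1 0 0 0;-0.053 -0.09 -0.1 0 0 0;-0.053 -0.12 -0.1 0 0 0;-0.053 -0.12 -0.1 0 0 0;-0.053 -0.12 -0.065 0 0 0;-0.053 -0.12 -0.03 0 0 0;-0.053 -0.12 -0.013 0 0 0;-0.053 -0.12 -0.013 0 0 0;-0.053 -0.12 -0.013 0 0 0", "grip": 0}}

```text
t: 9.95
eef_pos: [0.5348, -0.2469, 0.026]
tcp_rot: [0.113, -3.138, -0.002]
ft_force: [0.1, 0.1, 0.4]
grip_width: -0.0002
grip_force: 0.0
```

Run:
```python
from h import *
st(); bl("scene")
```

```text
t 9.95 fx,fy,z [-0.0465 -0.1991  0.026 ] tool x,y in fence: [-1.    -0.001  1.   ] F [0.1 0.1 0.4] w -0.0002
scene blank fx fy [-0.0545 -0.0796] [0.075 0.159] yaw 0.3 pct fx [-0.089 -0.019] fy [-0.156 -0.001]
```

{"op": "carry_out", "data": {"series": "0 0.01 0 0 0 0;0 0.018 0 0 0 0;0 0.026 0 0 0 0;0 0.034 0 0 0 0;0 0.041 0 0 0 0;0 0.048 0 0 0 0;0 0.055 0 0 0 0;0 0.062 0 0 0 0;0 0.069 0 0 0 0;0 0.076 0 0 0 0;0 0.083 0 0 0 0;0 0.09 0 0 0 0;0 0.097 0 0 0 0;0 0.104 0 0 0 0;0 0.111 0 0 0 0;0 0.118 0 0 0 0;0 0.123 0 0 0 0;0 0.128 0 0 0 0;0 0.13 0 0 0 0;0 0.13 0 0 0 0"}}

```text
t: 11.72
eef_pos: [0.5258, -0.1172, 0.0265]
tcp_rot: [0.114, -3.139, -0.001]
ft_force: [-0.2, -1.7, 2.1]
grip_width: 0.0004
grip_force: 0.8
```

Run:
```python
from h import *
st(); bl("top"); c=bl("scene"); save(c,"s2.png",(230,150,420,270),4)
```

```text
t 11.7167 fx,fy,z [-0.0463 -0.069   0.0265] tool x,y in fence: [-1.    -0.001  1.   ] F [-0.2 -1.7  2.1] w 0.0004
top blank fx fy [-0.0465  0.0548] [0.096 0.087] yaw -0.34 pct fx [-0.088 -0.004] fy [0.013 0.103]
scene blank fx fy [-0.0548  0.0281] [0.153 0.081] yaw -0.31 pct fx [-0.088 -0.019] fy [-0.044  0.104]
```

View pics/s2.png

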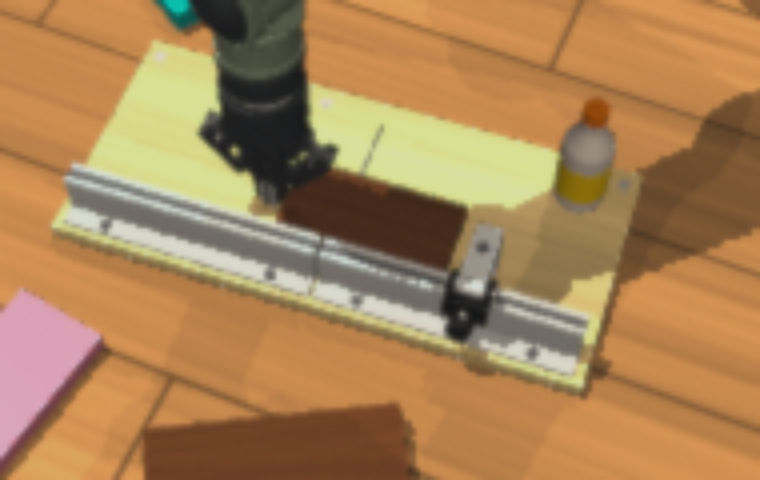

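The blank lies along the fence, its end at about (460,240), roughly 15 mm short of the stop tongue.

{"op": "carry_out", "data": {"series": "0 0.003 0 0 0 0;0 0.006 0 0 0 0;0 0.009 0 0 0 0;0 0.011 0 0 0 0;0 0.012 0 0 0 0;0 0.012 0 0 0 0"}}

```text
t: 12.42
eef_pos: [0.5249, -0.1055, 0.0266]
tcp_rot: [0.114, -3.139, -0.001]
ft_force: [-0.0, -0.8, -0.1]
grip_width: -0.0001
grip_force: 0.0
```

{"op": "carry_out", "data": {"series": "0 0.001 0 0 0 0;0 0.002 0 0 0 0;0 0.002 0 0 0 0"}}

```text
t: 12.67
eef_pos: [0.525, -0.1039, 0.0267]
tcp_rot: [-0.113, 3.139, -0.0]
ft_force: [0.7, -0.6, 0.2]
grip_width: -0.0004
grip_force: 0.2
```

{"op": "carry_out", "data": {"series": "0 0.0008 0 0 0 0;0 0.0015 0 0 0 0;0 0.0015 0 0 0 0"}}

```text
t: 12.92
eef_pos: [0.5249, -0.1025, 0.0267]
tcp_rot: [-0.113, 3.139, -0.0]
ft_force: [0.2, -0.1, 0.1]
grip_width: 0.0001
grip_force: 0.3
```

{"op": "carry_out", "data": {"series": "0 0.0008 0 0 0 0;0 0.0015 0 0 0 0;0 0.0015 0 0 0 0"}}

```text
t: 13.17
eef_pos: [0.5247, -0.1009, 0.0266]
tcp_rot: [-0.113, 3.14, 0.0]
ft_force: [1.0, -1.4, 0.0]
grip_width: 0.0
grip_force: 0.4
```

{"op": "carry_out", "data": {"series": "0 0.0008 0 0 0 0;0 0.0015 0 0 0 0;0 0.0015 0 0 0 0"}}

```text
t: 13.42
eef_pos: [0.5246, -0.0994, 0.0266]
tcp_rot: [-0.113, 3.139, 0.0]
ft_force: [-0.1, -0.9, -0.5]
grip_width: 0.0002
grip_force: 0.4
```

{"op": "carry_out", "data": {"series": "0 0.0008 0 0 0 0;0 0.0015 0 0 0 0;0 0.0015 0 0 0 0"}}

```text
t: 13.67
eef_pos: [0.5245, -0.0983, 0.0266]
tcp_rot: [0.113, -3.14, 0.001]
ft_force: [0.1, -2.2, 0.8]
grip_width: -0.0001
grip_force: 1.0
```

Run:
```python
from h import *
st(); bl("scene")
```

```text
t 13.6667 fx,fy,z [-0.0462 -0.0501  0.0266] tool x,y in fence: [-1. -0.  1.] F [ 0.1 -2.2  0.8] w -0.0001
scene blank fx fy [-0.0538  0.0459] [0.07  0.155] yaw 0.84 pct fx [-0.087 -0.019] fy [-0.028  0.117]
```

{"op": "carry_out", "data": {"series": "0 0.0008 0 0 0 0;0 0.0015 0 0 0 0;0 0.0015 0 0 0 0"}}

```text
t: 14.02
eef_pos: [0.5246, -0.0979, 0.0268]
tcp_rot: [-0.112, 3.14, -0.005]
ft_force: [-0.1, -6.0, 0.2]
grip_width: -0.0001
grip_force: 2.8
```

{"op": "carry_out", "data": {"series": "0 0.0008 0 0 0 0;0 0.0008 0 0 0 0"}}

```text
t: 14.18
eef_pos: [0.5247, -0.0978, 0.0268]
tcp_rot: [-0.111, 3.14, -0.008]
ft_force: [-0.5, -8.8, -0.2]
grip_width: -0.0
grip_force: 3.6
```

{"op": "carry_out", "data": {"series": "0 -0.008 0 0 0 0;0 -0.02 0 0 0 0;0 -0.02 -0.03 0 0 0;0 -0.02 -0.06 0 0 0;0.04 -0.02 -0.09 0 0 0;0.079 -0.02 -0.09 0 0 0;0.089 0.02 -0.09 0 0 0;0.089 0.06 -0.09 0 0 0;0.089 0.082 -0.09 0 0 0;0.089 0.082 -0.09 0 0 0"}}

```text
t: 15.02
eef_pos: [0.428, -0.0173, 0.1167]
tcp_rot: [0.119, -3.138, -0.005]
ft_force: [-0.5, 0.8, -0.3]
grip_width: -0.0005
grip_force: 0.0
```

{"op": "carry_out", "data": {"series": "0 0 0.03 0 0 0;0 0 0.03 0 0 0;0 0 0.03 0 0 0;0 0 0.06 0 0 0;0 0 0.09 0 0 0;0 0 0.104 0 0 0;0 0 0.104 0 0 0;-0.006 0 0.104 0 0 0;-0.012 0 0.104 0 0 0;-0.018 0 0.104 0 0 0;-0.024 0 0.104 0 0 0;-0.028 0 0.104 0 0 0;-0.030 0 0.104 0 0 0;-0.030 0 0.104 0 0 0", "grip": 0.085}}

```text
t: 16.18
eef_pos: [0.4605, -0.0182, 0.013]
tcp_rot: [-0.114, 3.138, -0.0]
ft_force: [-0.3, 0.1, 0.9]
grip_width: 0.0851
grip_force: 0.0
```

Run:
```python
from h import *
st(); bl("scene")
```

```text
t 16.1833 fx,fy,z [-0.1043  0.0344  0.013 ] tool x,y in fence: [-1.    -0.001  1.   ] F [-0.3  0.1  0.9] w 0.0851
scene blank fx fy [-0.0539  0.0451] [0.076 0.155] yaw 3.61 pct fx [-0.089 -0.019] fy [-0.029  0.116]
```

{"op": "carry_out", "data": {"series": "-0.001 0 0 0 0 0;-0.002 0 0 0 0 0;-0.002 0 0 0 0 0"}}

```text
t: 16.53
eef_pos: [0.4616, -0.018, 0.0126]
tcp_rot: [-0.113, 3.14, -0.0]
ft_force: [0.2, 0.2, -0.9]
grip_width: 0.0855
grip_force: 0.0
```

{"op": "carry_out", "data": {"series": "-0.0008 0 0 0 0 0;-0.0015 0 0 0 0 0;-0.0015 0 0 0 0 0"}}

```text
t: 16.78
eef_pos: [0.4631, -0.0179, 0.0126]
tcp_rot: [0.113, -3.139, -0.0]
ft_force: [-0.4, 0.1, -0.1]
grip_width: 0.0852
grip_force: 0.2
```

{"op": "carry_out", "data": {"series": "-0.0008 0 0 0 0 0;-0.0015 0 0 0 0 0;-0.0015 0 0 0 0 0"}}

```text
t: 17.03
eef_pos: [0.463, -0.0178, 0.0123]
tcp_rot: [0.113, -3.137, 0.0]
ft_force: [-4.5, -0.8, 2.3]
grip_width: 0.0851
grip_force: 2.5
```

{"op": "carry_out", "data": {"series": "-0.001 0 0 0 0 0;-0.001 0 0 0 0 0;0.01 0 0 0 0 0;0.03 0 0 0 0 0;0.03 0 -0.04 0 0 0;0.03 0 -0.08 0 0 0;0.06 -0.04 -0.12 0 0 0;0.08 -0.08 -0.15 0 0 0;0.08 -0.12 -0.18 0 0 0;0.08 -0.16 -0.18 0 0 0;0.08 -0.2 -0.18 0 0 0;0.08 -0.24 -0.18 0 0 0;0.08 -0.24 -0.18 0 0 0;0.08 -0.24 -0.18 0 0 0"}}

```text
t: 18.2
eef_pos: [0.404, -0.2696, 0.1939]
tcp_rot: [-0.104, 3.135, -0.009]
ft_force: [1.6, -0.3, 0.2]
grip_width: 0.085
grip_force: 0.0
```

Run:
```python
from h import *
st(); a=bl("top"); c=bl("scene")
A=cv2.resize(a["pixels"][150:240,240:400],(640,360),interpolation=cv2.INTER_CUBIC); B=cv2.resize(c["pixels"][175:235,290:400],(440,240),interpolation=cv2.INTER_CUBIC)
o=np.zeros((600,640,3),np.uint8); o[:360]=A; o[360:,:440]=B; cv2.imwrite("pics/fin.png",o[...,::-1])
for r in mark_of("stop_face","scene")[:1]+mark_of("stop_elbow","scene")[:1]:
    P=w(c,r["location"]); d=P[:2]-F0; print(np.round([d@fx,d@fy,P[2]],4))
```

```text
t 18.2 fx,fy,z [-0.1786 -0.2124  0.1939] tool x,y in fence: [-1.     0.005  1.   ] F [ 1.6 -0.3  0.2] w 0.085
top blank fx fy [-0.0444  0.0456] [0.16  0.091] yaw -0.29 pct fx [-0.089 -0.001] fy [-0.033  0.122]
scene blank fx fy [-0.0523  0.0451] [0.156 0.073] yaw -0.2 pct fx [-0.087 -0.018] fy [-0.03   0.117]
[-0.0452  0.1225  0.0358]
[-0.0467  0.1346  0.0796]
```

View pics/fin.png

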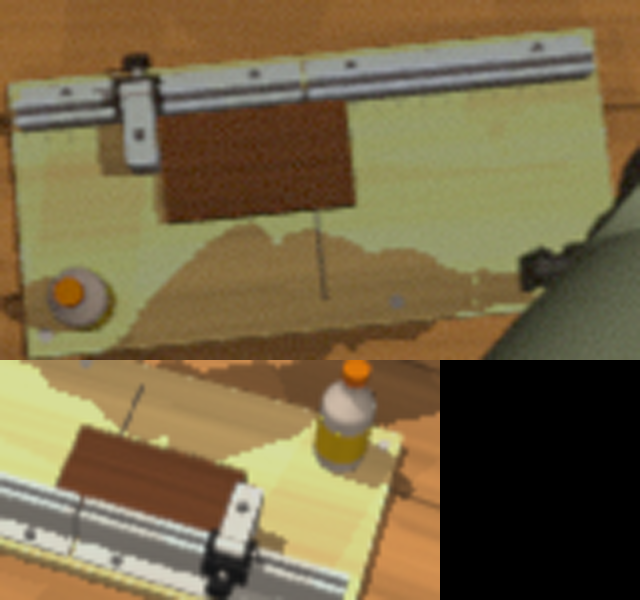

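The blank is flat against the fence (top edge row ~100) and its end touches the tongue at (160,165); the glue bottle is untouched. One light nudge along the fence will confirm the butt, since squaring up could have opened a hairline gap.

{"op": "carry_out", "data": {"series": "-0.137 0.127 0 0 0 0;-0.137 0.127 0 0 0 0;-0.137 0.127 0 0 0 0;-0.137 0.127 0 0 0 0;-0.137 0.127 0 0 0 0;-0.137 0.127 0 0 0 0;-0.137 0.127 0.04 0 0 0;-0.137 0.127 0.08 0 0 0;-0.137 0.127 0.12 0 0 0;-0.137 0.127 0.15 0 0 0;-0.137 0.127 0.168 0 0 0;-0.137 0.127 0.168 0 0 0;-0.137 0.127 0.168 0 0 0", "grip": 0}}

```text
t: 19.58
eef_pos: [0.5282, -0.1258, 0.0242]
tcp_rot: [0.114, -3.137, -0.001]
ft_force: [-0.3, 0.2, 1.1]
grip_width: -0.0001
grip_force: 0.0
```

```bash
python3 -c "
from h import *
st()"
```

```text
t 19.5833 fx,fy,z [-0.0444 -0.0778  0.0242] tool x,y in fence: [-1.    -0.001  1.   ] F [-0.3  0.2  1.1] w -0.0001
```

Contact is expected near fy -0.051, so the push is about 27 mm.

{"op": "carry_out", "data": {"series": "-0.002 0.006 0 0 0 0;-0.002 0.012 0 0 0 0;-0.002 0.017 0 0 0 0;-0.002 0.021 0 0 0 0;-0.002 0.024 0 0 0 0;-0.002 0.025 0 0 0 0;-0.002 0.026 0 0 0 0;-0.002 0.026 0 0 0 0"}}

```text
t: 20.25
eef_pos: [0.5297, -0.1002, 0.0247]
tcp_rot: [-0.113, 3.139, -0.0]
ft_force: [0.5, -0.2, 0.5]
grip_width: 0.0002
grip_force: 0.0
```

{"op": "carry_out", "data": {"series": "0 0.001 0 0 0 0;0 0.0015 0 0 0 0;0 0.0015 0 0 0 0"}}

```text
t: 20.5
eef_pos: [0.5295, -0.0989, 0.0245]
tcp_rot: [0.113, -3.139, -0.0]
ft_force: [0.3, -0.2, -0.0]
grip_width: 0.0
grip_force: 0.0
```

{"op": "carry_out", "data": {"series": "0 0.0008 0 0 0 0;0 0.0012 0 0 0 0;0 0.0012 0 0 0 0"}}

```text
t: 20.75
eef_pos: [0.5295, -0.0982, 0.0246]
tcp_rot: [0.113, -3.139, 0.002]
ft_force: [0.0, -2.4, -0.9]
grip_width: -0.0005
grip_force: 1.0
```

{"op": "carry_out", "data": {"series": "0 0.0008 0 0 0 0;0 0.0012 0 0 0 0;0 0.0012 0 0 0 0"}}

```text
t: 21.0
eef_pos: [0.5295, -0.098, 0.0247]
tcp_rot: [0.112, -3.139, 0.005]
ft_force: [-0.4, -4.7, -0.9]
grip_width: 0.0002
grip_force: 2.9
```

{"op": "carry_out", "data": {"series": "0 -0.006 0 0 0 0;0 -0.02 0 0 0 0;0 -0.03 -0.03 0 0 0;0 -0.03 -0.07 0 0 0;0.02 -0.05 -0.11 0 0 0;0.05 -0.08 -0.15 0 0 0;0.08 -0.11 -0.17 0 0 0;0.11 -0.14 -0.17 0 0 0;0.13 -0.15 -0.17 0 0 0;0.13 -0.15 -0.17 0 0 0;0.13 -0.15 -0.17 0 0 0"}}

```text
t: 21.92
eef_pos: [0.4091, -0.2575, 0.1953]
tcp_rot: [-0.105, 3.139, -0.0]
ft_force: [0.1, 0.6, -0.3]
grip_width: -0.0002
grip_force: 0.0
```

Run:
```python
from h import *
st(); bl("top"); c=bl("scene")
for q in ("stop_face","stop_elbow"):
  for r in mark_of(q,"scene")[:1]:
    P=w(c,r["location"]); d=P[:2]-F0; print(q,np.round([d@fx,d@fy,P[2]],4))
```

```text
t 21.9167 fx,fy,z [-0.1726 -0.2006  0.1953] tool x,y in fence: [-1.     0.005  1.   ] F [ 0.1  0.6 -0.3] w -0.0002
top blank fx fy [-0.047   0.0435] [0.156 0.087] yaw -0.27 pct fx [-0.089 -0.005] fy [-0.033  0.12 ]
scene blank fx fy [-0.053   0.0432] [0.156 0.076] yaw -0.36 pct fx [-0.088 -0.018] fy [-0.032  0.117]
stop_face [-0.0424  0.1192  0.0355]
stop_elbow [-0.049   0.1352  0.0759]
```

```bash
python3 -c "
from workcell import *
print(job_done())"
```

```text
the job is handed in; nothing more can be done
None
```

The job is handed in at about 22 s: the flip stop is fully down, and the blank lies along the fence with its end against the stop; the last camera check and a light nudge (about 5 N) agreed, and none of the bystanders was touched.

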